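Fit the clamp lever onto its keyed spindle

ROBOT

A 6-joint arm with a two-finger parallel gripper is mounted at the origin on the work surface. World frame = base frame: x ahead of the robot, y to its left, z up, the work surface at z = 0. Lengths are in m, angles in rad, forces in N, time in s.
With the tool pointing down it reaches from about 0.25 to 0.725 m from the base axis. Payload 9.7 kg.
Tool frame: the origin (TCP) lies at the very end of the fingers, on their centre line; the grasp point (between the pads) lies 19 mm behind it; z points along the fingers, y is the direction in which the jaws open and shut (so a half turn about z gives the same grasp; the last joint's range is limited). The gripper opens to 85 mm and grips with 20 to 120 N. Pads are 22 mm wide; open, the fingers measure 114 mm over their backs; the gripper's body (76 mm by 85 mm) begins 54 mm behind the grasp point. The pads swing forward as they close: fully open they stand 13 mm farther back than shut.
Start: joints at [-1.236, 0.087, 0.176, 1.66, 0, 1.571], TCP at [0.181, -0.519, 0.231] pointing down, gripper open.
Joint ranges: [-3.13, 3.13], [-0.85, 1.81], [-1.15, 1.24], [-2.2, 2.28], [-1.44, 1.52], [-3.14, 3.14]. Speed limits (rad/s): [2.22, 2.22, 2.57, 3.14, 3.14, 3.14].

INTERFACE

Orientations are given as a unit quaternion [x, y, z, w].
In Python, from bench import * gives the robot as it stands.
- The arm moves only by the tool servo_tool, never from a script. Its arguments are lists of equal length, an entry for each row: "claw": the finger opening in m, from 0 to 0.0854; "delta_pos": the shift along the tool's x, y, z in m, a list of three; "roll": the turn about the tool's z in degrees. In form: {"claw": [claw, ...], "delta_pos": [[tx, ty, tz], ...], "roll": [roll, ...]}. A call has 1 to 10 rows; each row shifts and turns the commanded pose from where the row before left it, along the tool's axes as they then stand; what a row does not reach is not made up. A row lasts 1/8 s, in which the tool goes at most 62.5 mm and 10.7 degrees, less where a joint would pass 70% of its speed; a pose out of reach is approached as far as the arm can. A call with a gripper value outside its range is refused whole. The fingers move at their own pace and stop on an object; the grip force is fixed at half the most. Time passes only in rows, so rows that do not move let the fingers close. It gives the time, the measured TCP pose, the force and the opening at its end, in the units of the state.
- state(): the state, without advancing time (a new reading comes with each control period).
- capture(name): name is "scene" or "top"; returns a dict with "color" (400x640x3 uint8, red, green, blue), "mtx" (3x3 intrinsics, pixels), "k1" (the pictures are not rectified: a ray, as slopes to the right and down, at radius r is drawn at 1 + k1 r^2 times it, then the intrinsics apply), "world_from_camera" (4x4, takes a point from camera to world coordinates). Camera axes: x right, y up, looking along -z (the intrinsics and any distortion apply to the point x, -y, -z); pixel columns grow to the right and rows downward; lengths in m; the calibration is good to about 2 mm. A picture is of the moment at which its call begins. There is no depth.
- job_done(): hands the job in, once; it reports no verdict.
The state is a dict: "time_s": time; "qpos": joint angles; "joint_velocities": joint speeds; "joint_torque": joint torques, N m; "tool_pos": TCP position; "tool_rot": TCP orientation; "wrist_force": force on the tool from outside, world axes, zero at the start; "moment": the same for the moment, N m; "grip_width": finger opening in m.
Only numpy, scipy, OpenCV 4.12 (cv2) and the standard library are available. Lean on these libraries where they do the work, as an engineer would, in place of code of your own. Each camera call takes 0.05 s, during which the arm holds its last target. There are 200 camera calls.

TASK

The hold-down clamp on the van shelf has lost its lever. Pick up the lever whose hole has a key slot (the longer one, not the short lever with the plain round hole, which stays where it lies), turn it so that the slot matches the key on the clamp's upright spindle, and lower it on, without dropping it from a height, until it lies flat on top of the clamp. Let go of it there.

Things in the scene. Friction and masses are not known exactly. Their poses are not given: they have to be found in the camera images.
- lever_grip (a point): Grip point on the right lever: dark steel, black handle end, 196 mm long, 22 mm high, 0.35 kg, lying flat. Point is on the arm, half-way up (11 mm over its underside). x runs along the arm to the handle end (106 mm from here), y across, z up. The arm is a plain bar 20 mm wide from 27 mm in -x to 51 mm in +x. The hole's axis is 65 mm from here in -x, the balance point 30 mm in -x.
- lever_hole (a point): Axis of the right lever's hole, half-way up (11 mm over its underside); axes as lever_grip. The through hole is keyhole-shaped: round, 30 mm across, with a key slot 20 mm wide reaching to 32 mm from the axis towards the handle (+x). The ring round it is 50 mm across outside.
- spindle (a point): Spindle axis at the clamp's flat top. Clamp: fixed dark block 96 x 96 mm, top 40 mm over the shelf, sides along x and y. Brass spindle: 22 mm round, 36 mm tall, last 10 mm tapering to 10 mm. One key, 9 mm wide, 24 mm tall, reaches 26 mm from the axis in +x. Lever fits with its x along this x (play 4 mm, 12 degrees), lies flat on the top, its arm overhanging.
- plain_lever: The wrong lever, to be left alone: dark steel, 120 mm long, 22 mm high, no black handle end, a plain round hole 14 mm across in a ring 38 mm across. Origin on the hole's axis at its underside, x along its arm (16 mm wide, ending 100 mm from here).
Things that resemble listed ones, but are neither listed nor needed, are in the scene too. What is shaped like the part that bears lever_grip but blue is not meant. Of the things shaped like the part that bears spindle, the dark steel one is meant.

How it is judged:
By the outcome, as a careful person would: the job done as asked, in the order asked, and still so for the second after the job is handed in, with the robot touching nothing.
It also fails if it takes over 48 s, if anything falls off the work surface, if the arm or the gripper's body presses on something with over 40 N, if the wrist force passes 120 N, or if a joint passes its speed limit or range.

## Working session

There is one attempt and no reset: what is moved stays moved. The work goes in short steps, Python scripts to look and compute and a tool call to move; the robot and the scene stay as the last step left them, time stands still between calls to the robot, and variables do not carry over. Pictures are saved under pics/ and viewed, about 8 in all and at most 12, crops included, and the job is handed in when it is done.

Besides the shell and the picture viewer there is one more tool, called after "Emit:" as a command line: name --pt "numbers of a row" for each row, then --argument value for the rest. servo_tool: Moves the arm, as the interface text tells. Its arguments: {"type":"object","properties":{"claw":{"type":"array"},"delta_pos":{"type":"array"},"roll":{"type":"array"}},"required":["claw","delta_pos","roll"]}

```bash
mkdir -p pics; cat > h.py <<'E'
from bench import *
import numpy as np, cv2
def cap(n,f=None):
    c=capture(n)
    if f: cv2.imwrite('pics/'+f,c['color'][:,:,::-1])
    return c
def ray(c,uv):
    K=c['mtx'];k=np.array([c['k1'],0,0,0,0],float)
    p=cv2.undistortPoints(np.array(uv,float).reshape(-1,1,2),K,k).reshape(-1,2)
    T=c['world_from_camera']
    d=np.c_[p[:,0],-p[:,1],-np.ones(len(p))]@T[:3,:3].T
    return T[:3,3],d
def onz(c,uv,z):
    o,d=ray(c,uv); return o+d*((z-o[2])/d[:,2])[:,None]
def proj(c,P):
    T=np.linalg.inv(c['world_from_camera']);P=np.atleast_2d(P)@T[:3,:3].T+T[:3,3]
    P=P*[1,-1,-1]
    return cv2.projectPoints(P,np.zeros(3),np.zeros(3),c['mtx'],np.array([c['k1'],0,0,0,0.]))[0].reshape(-1,2)
E
python3 - <<'E'
from h import *
for n in('scene','top'):
    c=cap(n,n+'0.png'); print(n,c['mtx'].tolist(),c['k1'],c['world_from_camera'].round(3).tolist())
print(state())
E
```

```text
scene [[480.25532647091774, 0.0, 322.4227395515705], [0.0, 480.25532647091774, 198.0559183070143], [0.0, 0.0, 1.0]] -0.14251493957981456 [[-0.681, -0.483, 0.55, 0.873], [0.732, -0.437, 0.523, 0.399], [-0.012, 0.759, 0.651, 0.579], [0.0, 0.0, 0.0, 1.0]]
top [[402.11959205458436, 0.0, 318.2523926883985], [0.0, 402.11959205458436, 201.19943902165866], [0.0, 0.0, 1.0]] -0.037970756415201104 [[-0.218, 0.949, -0.229, 0.328], [-0.976, -0.211, 0.053, 0.013], [0.002, 0.235, 0.972, 0.683], [0.0, 0.0, 0.0, 1.0]]
{'time_s': 0.1, 'qpos': array([-1.23603424e+00,  8.74238273e-02,  1.75179533e-01,  1.65979195e+00,
       -6.27394759e-06,  1.57081668e+00]), 'joint_velocities': array([ 1.38670946e-03, -2.77518185e-03,  2.41061036e-03, -3.60153215e-04,
       -6.75610467e-06,  2.54317864e-04]), 'joint_torque': array([-3.81182981e-04, -5.21560800e+01,  4.65654016e+01,  1.61259033e-02,
        3.08789367e-06, -9.96220194e-06]), 'tool_pos': array([ 0.18062792, -0.51926846,  0.23062629]), 'tool_rot': array([ 9.86025973e-01,  1.66590503e-01, -1.06384677e-04, -6.10769897e-04]), 'wrist_force': array([-0.0738457, -0.1873985, -0.1221433]), 'moment': array([-0.03768057,  0.05537045,  0.03032171]), 'grip_width': 0.08534031420656255}
```

View pics/scene0.png

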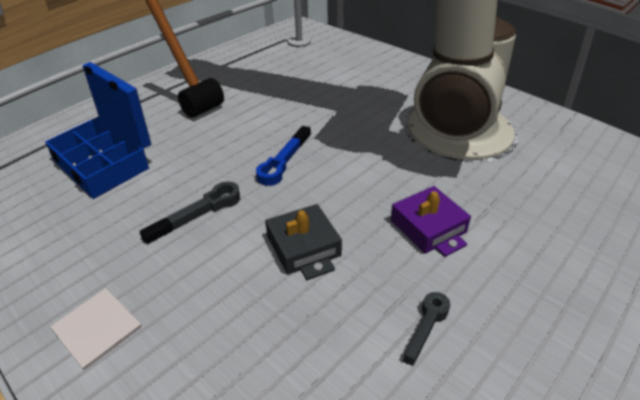

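View pics/top0.png

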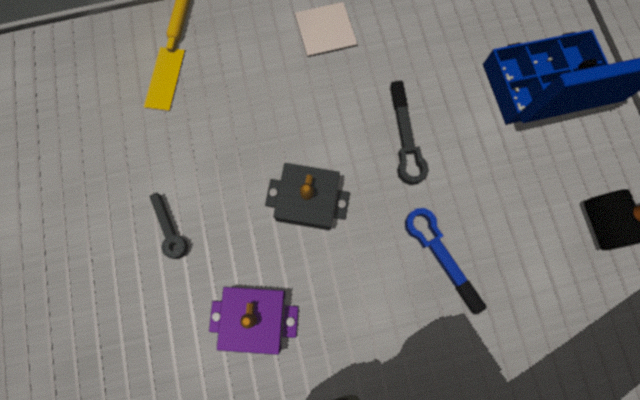

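The top view shows the right lever with its handle end at (398,85) and ring at (412,166). The dark clamp is at (308,195), the plain lever at (175,245), and the decoys are blue and purple. Next I'll zoom in and measure.

```bash
python3 - <<'E'
from h import *
c=cap('top');s=cap('scene')
def crop(c,x,y,w,h,k): return cv2.resize(c['color'][y:y+h,x:x+w,::-1],None,fx=k,fy=k,interpolation=cv2.INTER_CUBIC)
a=crop(c,260,155,96,80,4);b=crop(s,260,195,96,80,4);d=crop(c,360,75,96,60*2,2);e=crop(s,130,175,120,70,3)
W=np.zeros((600,800,3),np.uint8);W[:320,:384]=a;W[:320,400:784]=b;W[330:570,:192]=d;W[330:540,220:580]=e
cv2.imwrite('pics/crop1.png',W)
def dark(c,roi,vm):
    x,y,w,h=roi;h_=cv2.cvtColor(c['color'],cv2.COLOR_RGB2HSV)
    m=np.zeros(h_.shape[:2],np.uint8);m[y:y+h,x:x+w]=((h_[...,2]<vm)[y:y+h,x:x+w])*255
    n,l,st,ce=cv2.connectedComponentsWithStats(m);i=1+st[1:,4].argmax();return (l==i).astype(np.uint8),st[i]
# lever in top view: rectify contour on z=.022
for cc,roi,nm in((c,(375,70,70,125),'top'),(s,(130,170,115,80),'scene')):
    m,st=dark(cc,roi,105);print(nm,st)
    cn=cv2.findContours(m,cv2.RETR_EXTERNAL,cv2.CHAIN_APPROX_NONE)[0][0].reshape(-1,2)
    P=onz(cc,cn,0.018)[:,:2]
    r=cv2.minAreaRect(P.astype(np.float32)*1000);print('rect',r)
    print(cv2.boxPoints(r).round(1).tolist())
m,st=dark(c,(255,150,105,90),100);print('clamp',st)
cn=cv2.findContours(m,cv2.RETR_EXTERNAL,cv2.CHAIN_APPROX_NONE)[0][0]
print(cv2.minAreaRect((onz(c,cn.reshape(-1,2),0.04)[:,:2]*1000).astype(np.float32)))
h=cv2.cvtColor(c['color'],cv2.COLOR_RGB2HSV)
for cc,roi in((c,(290,165,40,45)),(s,(275,200,45,45))):
    h=cv2.cvtColor(cc['color'],cv2.COLOR_RGB2HSV);x,y,w,hh=roi
    v,u=np.nonzero((h[...,1]>130)[y:y+hh,x:x+w]);print('brass',len(u),u.min()+x,u.max()+x,v.min()+y,v.max()+y,u.mean()+x,v.mean()+y)
E
```

```text
top [ 390   80   39  106 1694]
rect ((576.2323608398438, -208.34722900390625), (54.73759078979492, 201.77981567382812), 79.31138610839844)
[[472.0, -216.5], [670.2999877929688, -254.0], [680.4000244140625, -200.1999969482422], [482.20001220703125, -162.6999969482422]]
scene [ 140  182  101   63 1932]
rect ((579.4249877929688, -191.58319091796875), (70.7260513305664, 204.47103881835938), 89.77043914794922)
[[477.0, -226.5], [681.5, -227.39999389648438], [681.7999877929688, -156.60000610351562], [477.29998779296875, -155.8000030517578]]
clamp [ 265  163   86   68 4049]
((492.1943054199219, -6.974815368652344), (135.60035705566406, 101.68856811523438), 67.50732421875)
brass 194 300 312 175 198 306.62886597938143 187.80927835051546
brass 386 286 308 210 234 298.2979274611399 223.60362694300517
```

View pics/crop1.png

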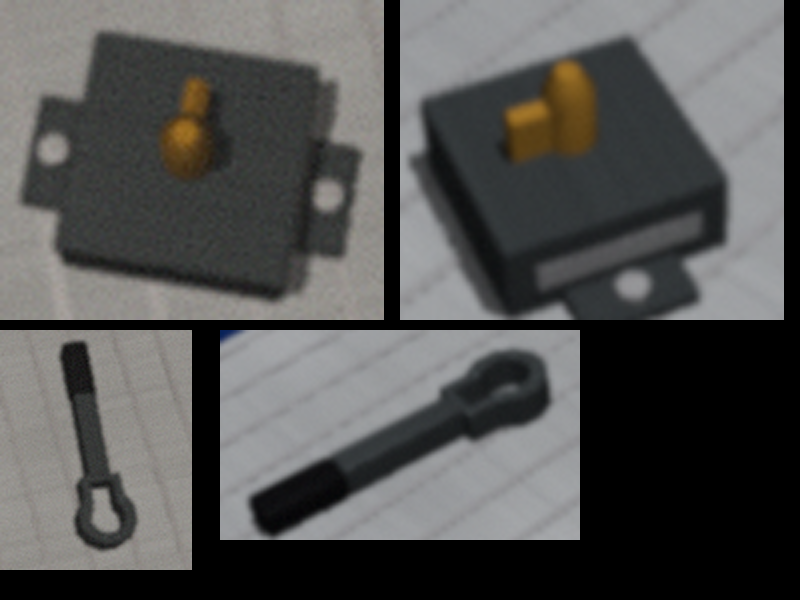

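```bash
python3 - <<'E'
from h import *
c=cap('top');s=cap('scene')
tc=np.array([[97,33],[318,68],[281,288],[58,248]])/4+[260,155]-.4
sc=np.array([[22,100],[230,38],[325,180],[96,258]])/4+[260,195]-.4
for cc,q in((c,tc),(s,sc)):
    P=onz(cc,q,.04)*1000;e=np.roll(P,-1,0)-P
    print('clamp',P[:,:2].mean(0).round(1),np.linalg.norm(e,axis=1).round(1),np.degrees(np.arctan2(e[:,1],e[:,0])).round(1))
# spindle tip + key in two views
t=np.array([[185,133]])/4+[260,155]-.4; print('tip top z.071',onz(c,t,.071)*1000, 'key end top',onz(c,np.array([[199,80]])/4+[260,155]-.4,.064)*1000)
print('tip scene',onz(s,np.array([[168,64]])/4+[260,195]-.4,.076)*1000,'key far bottom',onz(s,np.array([[116,160]])/4+[260,195]-.4,.04)*1000, 'key far top',onz(s,np.array([[[119,108]]])/4+[260,195]-.4,.064)*1000)
for cc,roi,nm in((c,(375,70,70,125),'top'),(s,(130,170,115,80),'scene')):
  for vm in(90,105,120):
    x,y,w,h=roi;v=cv2.cvtColor(cc['color'],cv2.COLOR_RGB2HSV)[...,2]
    m=np.zeros(v.shape,np.uint8);m[y:y+h,x:x+w]=(v<vm)[y:y+h,x:x+w]
    n,l,st,_=cv2.connectedComponentsWithStats(m);yy,xx=np.nonzero(l==1+st[1:,4].argmax())
    P=onz(cc,np.c_[xx,yy],.011)[:,:2]*1000
    ang=np.radians(-10 if nm=='top' else 0);ctr=P.mean(0);d=np.array([np.cos(ang),np.sin(ang)])
    d=np.linalg.svd(P-ctr,full_matrices=False)[2][0]; d*=np.sign(d[0])
    for _ in range(6):
        u=(P-ctr)@d; hi=u.max()
        A=P[(u>hi-155+5)&(u<hi-10)]
        o=A.mean(0);d=np.linalg.svd(A-o,full_matrices=False)[2][0];d*=np.sign(d[0])
    u=(P-o)@d;b=(P-o)@np.array([-d[1],d[0]])
    mid=o+d*(u.max()+u.min())/2
    print(nm,vm,'len',np.ptp(u),'ang',np.degrees(np.arctan2(d[1],d[0])).round(2),'grip(from mid)',(mid-8*d).round(1),'hole',(mid-73*d).round(1),'ring b',b[u<u.min()+60].min(),b[u<u.min()+60].max())
E
```

```text
clamp [495.7  -5.6] [94.1 94.8 92.2 93.4] [-112.   157.6   67.1  -21.2]
clamp [496.7  -5.8] [93.2 92.9 96.3 94.5] [ 156.7   67.1  -22.4 -114.8]
tip top z.071 [[497.63030786  -5.40055334  71.        ]] key end top [[519.97139424 -15.77392014  64.        ]]
tip scene [[491.61068676  -8.91477942  76.        ]] key far bottom [[518.60580829 -13.31115932  40.        ]] key far top [[513.5965528  -14.76330368  64.        ]]
top 90 len 201.23606779025215 ang -5.51 grip(from mid) [ 572.2 -203.2] hole [ 507.5 -197. ] ring b -26.949220381935582 27.62361273899551
top 105 len 203.5504662484501 ang -5.48 grip(from mid) [ 572.2 -203.3] hole [ 507.5 -197.1] ring b -27.95587587107923 27.67873760750636
top 120 len 204.6292393827025 ang -5.32 grip(from mid) [ 572.3 -203.4] hole [ 507.6 -197.4] ring b -27.996737717869337 29.264308195597444
scene 90 len 203.5671874221636 ang -6.37 grip(from mid) [ 568.8 -203.6] hole [ 504.2 -196.4] ring b -37.324071240863674 33.49372844077127
scene 105 len 205.40287293554232 ang -6.19 grip(from mid) [ 568.2 -203.8] hole [ 503.6 -196.8] ring b -38.125445822974555 35.05879240207496
scene 120 len 207.72705854287855 ang -6.5 grip(from mid) [ 568.1 -203.5] hole [ 503.5 -196.2] ring b -40.14186433354616 34.56233725060812
```

Clamp spindle is at about (0.496, -0.006) with its key at -22.5° yaw. The lever grip is at about (0.571, -0.2035) with yaw -5.8°. A small roll will show the sign and range of joint 6.

Emit:
servo_tool --claw '[0.06]' --pt "0 0 0" --roll '[10]'

```text
time_s: 0.42
tool_pos: [0.1807, -0.5194, 0.2312]
tool_rot: [0.997, 0.078, -0.0, -0.0]
wrist_force: [-0.4, -0.0, 0.2]
grip_width: 0.0697
```

```bash
cat >> h.py <<'E'
from scipy.spatial.transform import Rotation as R
def need(p,yaw):
    s=state();M=R.from_quat(s['tool_rot']).as_matrix();y0=np.degrees(np.arctan2(M[1,0],M[0,0]))
    print('t',s['time_s'],'pos',s['tool_pos'].round(4),'yaw',y0.round(2),'tilt',M[:,2].round(3),'q',s['qpos'].round(3),'w',round(s['grip_width'],4),'F',np.round(s['wrist_force'],1))
    r=-(yaw-y0)
    print('delta tool now',(M.T@(np.array(p)-s['tool_pos'])).round(4),'roll',r)
    f=R.from_euler('z',yaw,degrees=True).as_matrix()@np.diag([1,-1,-1.]);print('delta after roll',(f.T@(np.array(p)-s['tool_pos'])).round(4))
E
python3 - <<'E'
from h import *
need([.563,-.2025,.12],-5.8)
E
```

```text
t 0.425 pos [ 0.1807 -0.5194  0.2312] yaw 9.0 tilt [-0.  0. -1.] q [-1.236  0.087  0.176  1.66   0.     1.749] w 0.0697 F [-0.4 -0.   0.2]
delta tool now [ 0.4272 -0.2532  0.1112] roll 14.798035740537873
delta after roll [ 0.3483 -0.3539  0.1112]
```

Emit:
servo_tool --claw '[0.06,0.06,0.06,0.06,0.06,0.06,0.06,0.06,0.06,0.06]' --pt "0.0427 -0.0253 0" --pt "0.0427 -0.0253 0" --pt "0.0427 -0.0253 0" --pt "0.0427 -0.0253 0" --pt "0.0427 -0.0253 0" --pt "0.0427 -0.0253 0" --pt "0.0427 -0.0253 0.02" --pt "0.0427 -0.0253 0.02" --pt "0.0427 -0.0253 0.02" --pt "0.0427 -0.0253 0.02" --roll '[0,0,0,0,0,0,0,0,0,0]'

```text
time_s: 1.68
tool_pos: [0.563, -0.2003, 0.1507]
tool_rot: [0.997, 0.08, 0.0, 0.0]
wrist_force: [1.6, -0.9, -0.5]
grip_width: 0.0602
```

Emit:
servo_tool --claw '[0.06,0.06,0.06,0.06,0.06,0.06,0.06,0.06,0.06,0.06]' --pt "0 0 0" --pt "0 0 0" --pt "0 0 0" --pt "0 0 0" --pt "0 0 0" --pt "0 0 0" --pt "0 0 0" --pt "0 0 0" --pt "0 0 0" --pt "0 0 0" --roll '[-10,-10,-10,-10,-10,-10,-10,-10,-10,-10]'

```text
time_s: 2.92
tool_pos: [0.5618, -0.2016, 0.1511]
tool_rot: [0.577, 0.817, -0.0, -0.0]
wrist_force: [-0.2, 0.8, 0.1]
grip_width: 0.0602
```

Emit:
servo_tool --claw '[0.06,0.06,0.06,0.06,0.06,0.06,0.06,0.06]' --pt "0 0 0" --pt "0 0 0" --pt "0 0 0" --pt "0 0 0" --pt "0 0 0" --pt "0 0 0" --pt "0 0 0" --pt "0 0 0" --roll '[-10,-10,-10,-10,-10,-10,-5,0]'

```text
time_s: 3.92
tool_pos: [0.5618, -0.2016, 0.1512]
tool_rot: [0.051, 0.999, 0.0, -0.0]
wrist_force: [-0.5, 0.1, 0.1]
grip_width: 0.0597
```

```bash
python3 - <<'E'
from h import *
need([.563,-.2025,.004],174.2)
c=cap('top');s=cap('scene')
a=cv2.resize(c['color'][60:210,340:480,::-1],None,fx=4,fy=4,interpolation=2)[:600,:400]
a=cv2.resize(c['color'][60:210,350:450,::-1],None,fx=4,fy=4,interpolation=2)
b=cv2.resize(s['color'][120:270,130:230,::-1],None,fx=4,fy=4,interpolation=2)
cv2.imwrite('pics/c2.png',np.hstack([a,b]))
E
```

```text
t 3.925 pos [ 0.5618 -0.2016  0.1512] yaw 174.14 tilt [-0.  0. -1.] q [-0.344  0.184  0.129  1.516  0.    -0.242] w 0.0597 F [-0.5  0.1  0.1]
delta tool now [-0.0013 -0.0008  0.1472] roll -0.05834675902119102
delta after roll [-0.0013 -0.0008  0.1472]
```

View pics/c2.png

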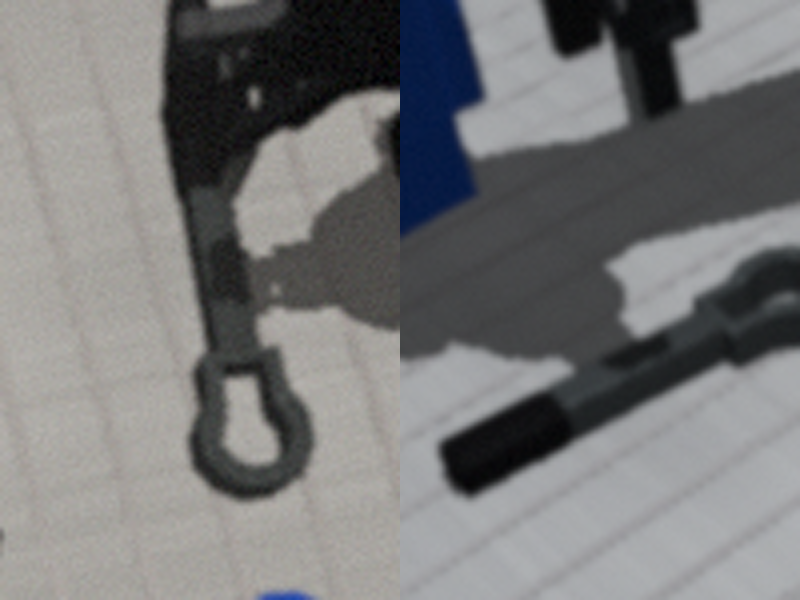

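Emit:
servo_tool --claw '[0.06,0.06,0.06,0.06,0.06,0.06,0.06]' --pt "-0.001 -0.001 0.04" --pt "0 0 0.04" --pt "0 0 0.03" --pt "0 0 0.015" --pt "0 0 0.012" --pt "0 0 0.01" --pt "0 0 0" --roll '[0,0,0,0,0,0,0]'

```text
time_s: 4.9
tool_pos: [0.5627, -0.2026, 0.0041]
tool_rot: [0.051, 0.999, 0.0, -0.0]
wrist_force: [0.1, 0.4, 0.0]
grip_width: 0.0597
```

Emit:
servo_tool --claw '[0.03,0.01,0,0,0,0,0,0]' --pt "0 0 0" --pt "0 0 0" --pt "0 0 0" --pt "0 0 0" --pt "0 0 0" --pt "0 0 0" --pt "0 0 0" --pt "0 0 0" --roll '[0,0,0,0,0,0,0,0]'

```text
time_s: 5.9
tool_pos: [0.5632, -0.2028, 0.0051]
tool_rot: [0.051, 0.999, -0.0, 0.001]
wrist_force: [-0.8, 1.0, 4.8]
grip_width: 0.0185
```

Emit:
servo_tool --claw '[0,0,0,0,0,0,0]' --pt "0 0 -0.01" --pt "0 0 -0.02" --pt "0 0 -0.03" --pt "0 0 -0.03" --pt "0 0 -0.03" --pt "0 0 0" --pt "0 0 0" --roll '[0,0,0,0,0,0,0]'

```text
time_s: 6.78
tool_pos: [0.5623, -0.2025, 0.1228]
tool_rot: [0.051, 0.999, 0.0, -0.001]
wrist_force: [0.1, -0.2, -5.8]
grip_width: 0.0185
```

```bash
python3 - <<'E'
from h import *
yw=180-22.6; hole=np.array([.496,-.006]);g=hole+.057*np.array([np.cos(np.radians(-22.6)),np.sin(np.radians(-22.6))])
print(g);need([*g,.128],yw)
E
```

```text
[ 0.54862298 -0.02790483]
t 6.775 pos [ 0.5623 -0.2025  0.1228] yaw 174.18 tilt [-0.002  0.001 -1.   ] q [-0.346  0.189  0.08   1.464  0.    -0.244] w 0.0185 F [ 0.1 -0.2 -5.8]
delta tool now [ 0.0313  0.1723 -0.0051] roll 16.781980872709795
delta after roll [ 0.0797  0.1559 -0.0052]
```

Emit:
servo_tool --claw '[0,0,0,0,0,0,0,0,0,0]' --pt "0 0 0" --pt "0 0 0" --pt "0.01 0.02 0" --pt "0.016 0.031 0" --pt "0.016 0.031 0" --pt "0.016 0.031 0" --pt "0.014 0.027 0" --pt "0.008 0.016 0" --pt "0 0 0" --pt "0 0 0" --roll '[8.4,8.4,0,0,0,0,0,0,0,0]'

```text
time_s: 8.02
tool_pos: [0.5488, -0.0283, 0.124]
tool_rot: [0.196, 0.981, -0.0, -0.0]
wrist_force: [0.4, -0.1, -4.8]
grip_width: 0.0188
```

```bash
python3 - <<'E'
from h import *
need([.5486,-.0279,.128],157.4)
c=cap('top');s=cap('scene')
a=cv2.resize(c['color'][110:230,250:383,::-1],None,fx=3,fy=3,interpolation=2)
b=cv2.resize(s['color'][110:260,235:370,::-1],None,fx=2.96,fy=2.96,interpolation=2)
W=np.zeros((450,800,3),np.uint8);W[:360,:399]=a;b=b[:450,:400];W[:b.shape[0],400:400+b.shape[1]]=b
cv2.imwrite('pics/c3.png',W)
E
```

```text
t 8.025 pos [ 0.5488 -0.0283  0.124 ] yaw 157.4 tilt [-0. -0. -1.] q [-0.051  0.072 -0.047  1.452 -0.     0.343] w 0.0188 F [ 0.4 -0.1 -4.8]
delta tool now [ 0.0004  0.0003 -0.004 ] roll 0.0009258840451025208
delta after roll [ 0.0004  0.0003 -0.004 ]
```

View pics/c3.png

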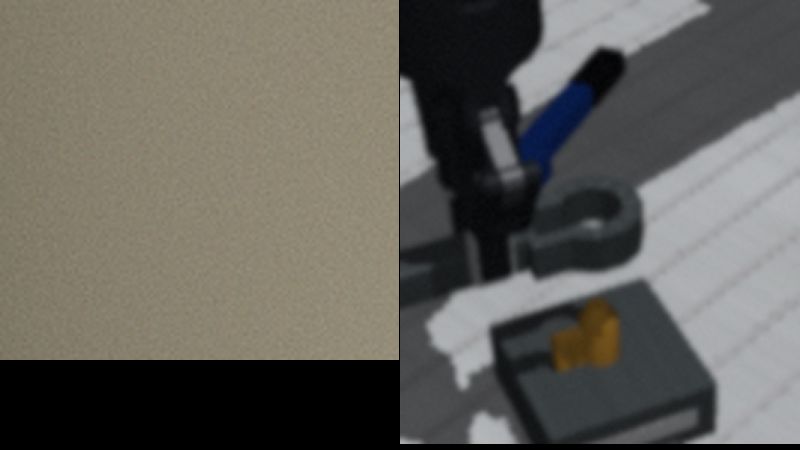

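The arm blocks the top view. The scene view shows the lever held above the clamp, with the ring near (590,215) in the crop. I'll overlay the predicted outlines to check.

```bash
cat >> h.py <<'E'
def overlay(s,f,z,hole,ang,x0=300,y0=140,w=100,h=75,k=8,thick=False):
    im=cv2.resize(s['color'][y0:y0+h,x0:x0+w,::-1],None,fx=k,fy=k,interpolation=2)
    a=np.radians(ang);ex=np.array([np.cos(a),np.sin(a)]);ey=np.array([-ex[1],ex[0]])
    th=np.linspace(np.arcsin(10/15),2*np.pi-np.arcsin(10/15),60)
    key=[(15*np.cos(t),15*np.sin(t)) for t in th]+[(32,-10),(32,10)]
    ring=[(25*np.cos(t),25*np.sin(t)) for t in np.linspace(0.9,2*np.pi-.9,60)]
    arm=[(38,-10),(116,-10),(116,10),(38,10)]
    for poly,col,zz in((key,(0,255,0),z+.022),(ring,(0,255,255),z+.022),(arm,(255,255,0),z+.022)):
        P=np.array([np.r_[np.array(hole)+(p[0]*ex+p[1]*ey)/1000,zz] for p in poly])
        q=(proj(s,P)-[x0,y0]+.5)*k
        cv2.polylines(im,[q.astype(np.int32)],col[0]==0 and col[2]==0,col,1)
    cv2.imwrite('pics/'+f,im)
E
python3 - <<'E'
from h import *
s=cap('scene')
p=state()['tool_pos']
a=np.radians(-22.6);hole=p[:2]-.057*np.array([np.cos(a),np.sin(a)])
print(hole);overlay(s,'o1.png',.119,hole,-22.6,x0=235,y0=150)
E
```

```text
[ 0.49632255 -0.00677358]
```

View pics/o1.png

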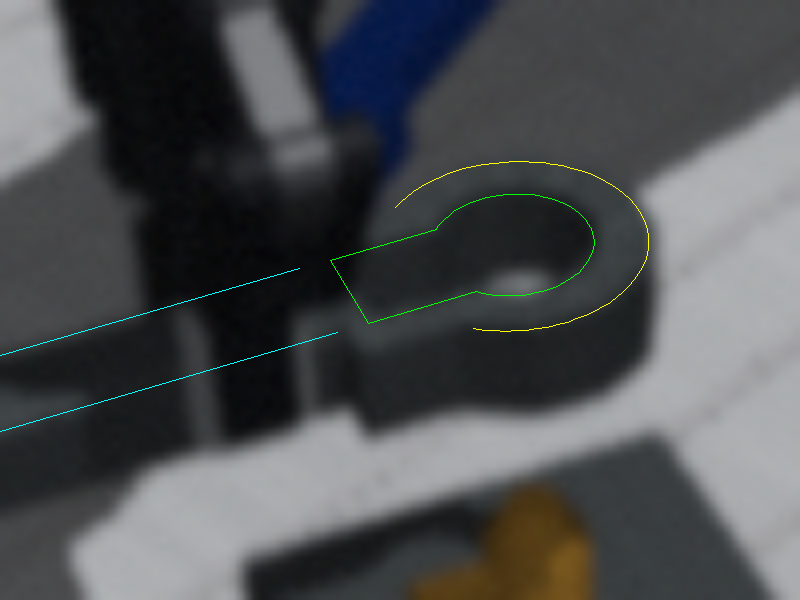

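Emit:
servo_tool --claw '[0,0,0,0,0]' --pt "0 0.001 0.012" --pt "0 0 0.012" --pt "0 0 0.012" --pt "0 0 0" --pt "0 0 0" --roll '[0,0,0,0,0]'

```text
time_s: 8.8
tool_pos: [0.5494, -0.027, 0.0884]
tool_rot: [0.196, 0.981, 0.0, 0.0]
wrist_force: [-0.5, -0.9, -2.8]
grip_width: 0.0182
```

```bash
python3 - <<'E'
from h import *
s=cap('scene')
p=state()['tool_pos'];need([.5486,-.0279,.045],157.4)
a=np.radians(-22.6);hole=p[:2]-.057*np.array([np.cos(a),np.sin(a)])
print(hole);overlay(s,'o2.png',p[2]-.005,hole,-22.6,x0=250,y0=165)
E
```

```text
t 8.85 pos [ 0.5495 -0.0269  0.0887] yaw 157.38 tilt [ 0.001 -0.    -1.   ] q [-0.049  0.08  -0.107  1.384 -0.     0.346] w 0.0183 F [-0.2 -0.7 -2.9]
delta tool now [ 0.0005 -0.0012  0.0437] roll -0.015031429754543524
delta after roll [ 0.0005 -0.0012  0.0437]
[ 0.49690134 -0.00504029]
```

View pics/o2.png

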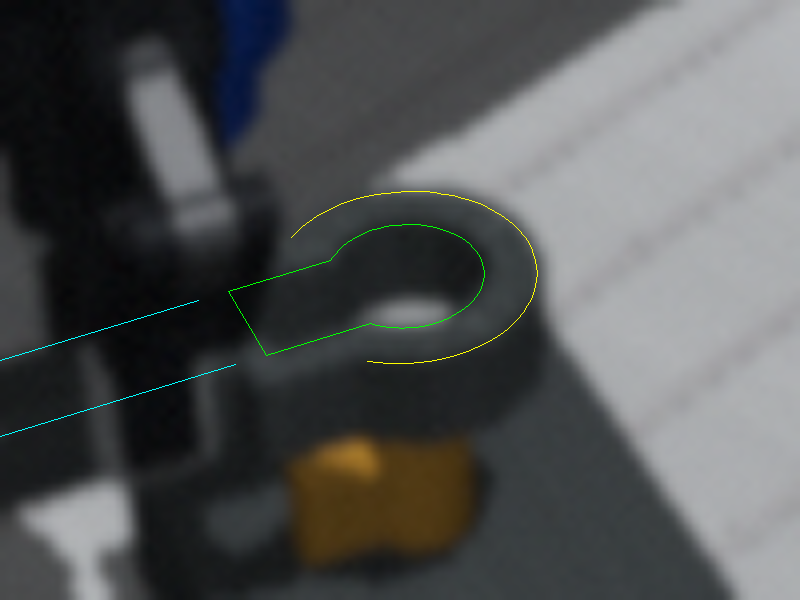

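Emit:
servo_tool --claw '[0,0,0,0,0]' --pt "0 -0.001 0.004" --pt "0 0 0.004" --pt "0 0 0.004" --pt "0 0 0.004" --pt "0 0 0" --roll '[0,0,0,0,0]'

```text
time_s: 9.48
tool_pos: [0.5487, -0.0279, 0.0718]
tool_rot: [0.196, 0.981, -0.0, -0.0]
wrist_force: [-0.0, 1.2, -3.7]
grip_width: 0.0185
```

Emit:
servo_tool --claw '[0,0,0,0]' --pt "0 0 0.003" --pt "0 0 0.003" --pt "0 0 0.002" --pt "0 0 0" --roll '[0,0,0,0]'

```text
time_s: 9.98
tool_pos: [0.5488, -0.0279, 0.0641]
tool_rot: [0.196, 0.981, -0.0, -0.0]
wrist_force: [-0.4, 0.1, -3.2]
grip_width: 0.0186
```

Emit:
servo_tool --claw '[0,0,0,0,0,0,0]' --pt "0 0 0.003" --pt "0 0 0.003" --pt "0 0 0.003" --pt "0 0 0.003" --pt "0 0 0.003" --pt "0 0 0.002" --pt "0 0 0" --roll '[0,0,0,0,0,0,0]'

```text
time_s: 10.85
tool_pos: [0.5488, -0.0279, 0.0471]
tool_rot: [0.196, 0.981, -0.0, -0.0]
wrist_force: [0.8, -0.1, -3.0]
grip_width: 0.0188
```

Emit:
servo_tool --claw '[0,0,0,0]' --pt "0 0 0.001" --pt "0 0 0.001" --pt "0 0 0" --pt "0 0 0" --roll '[0,0,0,0]'

```text
time_s: 11.35
tool_pos: [0.5489, -0.0279, 0.0453]
tool_rot: [0.196, 0.981, 0.0, 0.0]
wrist_force: [0.4, 0.1, -3.2]
grip_width: 0.0185
```

```bash
python3 - <<'E'
from h import *
s=cap('scene')
p=state()['tool_pos'];need([.5486,-.0279,.045],157.4)
overlay(s,'o3.png',.04,[.496,-.006],-22.6,x0=240,y0=190)
E
```

```text
t 11.4 pos [ 0.5489 -0.0279  0.0453] yaw 157.38 tilt [ 0.  0. -1.] q [-0.051  0.095 -0.175  1.301  0.     0.344] w 0.0187 F [ 0.6  1.1 -4.4]
delta tool now [ 0.0003 -0.0001  0.0003] roll -0.01664533416939662
delta after roll [ 0.0003 -0.0001  0.0003]
```

View pics/o3.png

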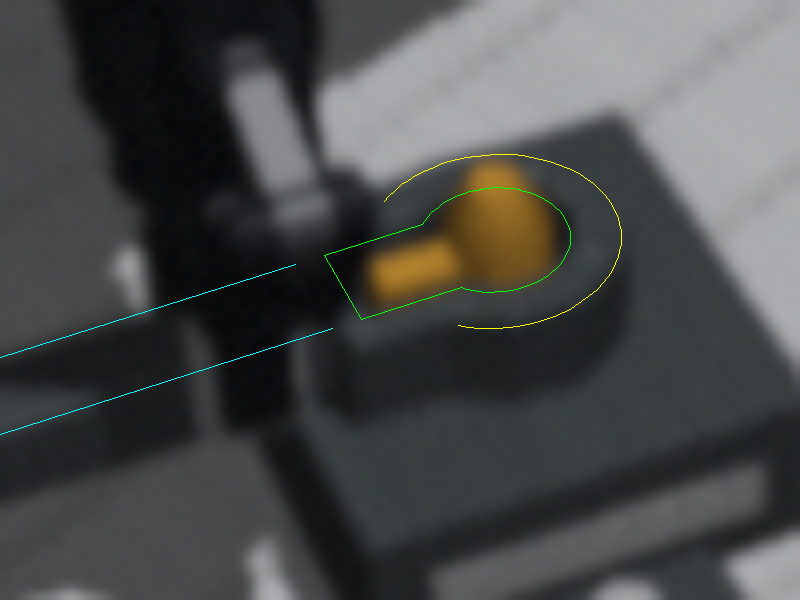

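The spindle and key sit inside the keyhole. I'll ease down to contact.

Emit:
servo_tool --claw '[0,0,0]' --pt "0 0 0.001" --pt "0 0 0" --pt "0 0 0" --roll '[0,0,0]'

```text
time_s: 11.78
tool_pos: [0.549, -0.0279, 0.0451]
tool_rot: [0.196, 0.981, 0.0, 0.0]
wrist_force: [-4.0, 0.3, 6.8]
grip_width: 0.0184
```

Emit:
servo_tool --claw '[0,0,0]' --pt "0 0 0.0007" --pt "0 0 0" --pt "0 0 0" --roll '[0,0,0]'

```text
time_s: 12.15
tool_pos: [0.5491, -0.0279, 0.045]
tool_rot: [0.196, 0.981, 0.0, 0.001]
wrist_force: [-5.7, -1.1, 11.1]
grip_width: 0.0185
```

Emit:
servo_tool --claw '[0.022,0.03,0.045,0.05,0.05,0.05]' --pt "0 0 -0.0005" --pt "0 0 0" --pt "0 0 0" --pt "0 0 0" --pt "0 0 0" --pt "0 0 0" --roll '[0,0,0,0,0,0]'

```text
time_s: 12.9
tool_pos: [0.5489, -0.0279, 0.0441]
tool_rot: [0.196, 0.981, 0.0, -0.0]
wrist_force: [1.5, 0.6, -0.1]
grip_width: 0.05
```

Emit:
servo_tool --claw '[0.05,0.05,0.05,0.05,0.05,0.05,0.05,0.05,0.05,0.05]' --pt "0 0 -0.01" --pt "0 0 -0.02" --pt "0 0 -0.03" --pt "0 0 -0.04" --pt "0 0 -0.04" --pt "0 -0.04 0" --pt "0 -0.05 0" --pt "0 -0.05 0" --pt "0 -0.05 0" --pt "0 -0.05 0" --roll '[0,0,0,0,0,0,0,0,0,0]'

```text
time_s: 14.15
tool_pos: [0.4559, -0.2508, 0.185]
tool_rot: [0.196, 0.981, -0.0, 0.001]
wrist_force: [0.5, -0.3, -0.2]
grip_width: 0.0501
```

```bash
python3 - <<'E'
from h import *
s=cap('scene');c=cap('top')
need([.5,-.2,.2],157.4)
overlay(s,'a.png',.04,[.496,-.006],-22.6,x0=215,y0=185,w=100,h=90,k=4)
overlay(c,'b.png',.04,[.496,-.006],-22.6,x0=255,y0=130,w=100,h=110,k=4)
a=cv2.imread('pics/a.png');b=cv2.imread('pics/b.png');W=np.zeros((440,800,3),np.uint8);W[:360,:400]=a;W[:,400:]=b;cv2.imwrite('pics/fin.png',W)
E
```

```text
t 14.25 pos [ 0.455  -0.2528  0.1849] yaw 157.14 tilt [ 0.    -0.001 -1.   ] q [-5.070e-01  3.000e-03 -1.000e-03  1.566e+00 -1.000e-03 -1.080e-01] w 0.0501 F [-0.6  0.9 -0.6]
delta tool now [-0.021   0.0662 -0.0151] roll -0.2591015335665361
delta after roll [-0.0212  0.0661 -0.0151]
```

View pics/fin.png

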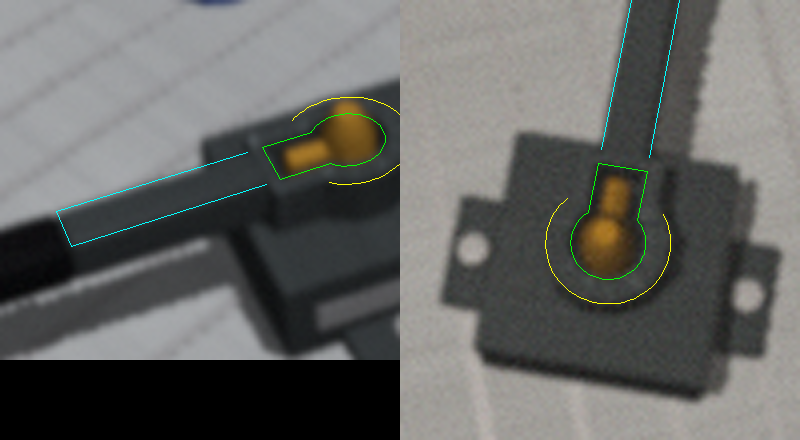

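Both views agree: the spindle and key are inside the keyhole, the lever outline matches a lever lying flat at z = 40 mm, and the gripper is clear. Handing in.

```bash
python3 -c "
from bench import *
print(job_done(), state()['time_s'])"
```

```text
the job is handed in; nothing more can be done
the job is handed in; nothing more can be done
```

The longer keyed lever is on the dark clamp's spindle, lying flat, and the gripper has let go and backed away. I handed the job in at about 14.3 s; it reports no verdict.

- **What I did:** I gripped the lever about 8 mm from its grip point towards the hole and turned it to the key's direction (yaw about -22.6°). I lowered it in small steps past the tip and key with no rise in force. It met the clamp top at about 11 N wrist force, and I released it there.
- **Last checks:** Both camera views showed the spindle and key inside the keyhole. The lever's outline matched the drawn position of a lever flat on the 40 mm top, within about 1 pixel (roughly 2 mm). The wrist force was about zero after release.
- **Small disagreements:** The gripper read 18.5 mm on the 20 mm bar. Before the move, the two views differed by about 3–4 mm along the lever's length, but it still seated freely within its play.
- **Not checked:** I did not check the plain lever again after the moves. The gripper never went down near it.

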